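# Unlock the bit chest and hold its lid open

## Task

Pull the lock bar up out of its two spring clips on the bit chest and lay it down on the bench clear of the chest, without dropping it. Then take the lid by its black knob and tug: if the catch holds, free it by a quarter turn of the knob (either way; a quarter turn of a knob that is already free would catch it again), and raise the lid until its front edge is about 9 cm above the closed position. Finish while still holding the lid up there by its knob, so that someone can take a burr out, and leave the mug, oil bottle and coupler where they are.

Things in the scene. Friction and masses are not known exactly. Their poses are not given: they have to be found in the camera images.
- case: bit chest, grey steel box with green lid, 190 (x) x 180 (y) x 70 mm high, fixed to the bench. Origin: centre of its underside, on the bench; x axis from the front (knob side) to the hinge, y along the hinge, z up. At mid-length of each side (x = +10, y = +-102 mm) a clip bracket up to 97 mm high: two sprung rollers snap over an end of the lock bar. With the bar it reaches to y = +-113 mm
- bar_grip (a point): middle of the red grip block of the loose lock bar (about 0.18 kg), axes as lock_bar. Block: 20 mm (x) x 36 mm (y, along the bar), 52 mm high above the bar; the point is 24 mm below its top, 44 mm above the bar's underside. Clipped in, it is at case x = +10 mm, 117.5 mm above the bench. It comes straight up against the springs (5 to 12 N in all, free after 15 mm)
- knob_grip (a point): middle of the black ribbed round knob's head, on its axis: head 32 mm in diameter, 14 to 44 mm above the lid's top, on a thinner stem; the point is 32 mm above the lid's top. Lid shut: case x = -67 mm, y = 0, 102 mm above the bench. Axes are those of the lid (z out of its top), not of the knob
- hinge_line (a point): middle of the lid's hinge line, at the case's far top edge, 60 mm above the bench; the hinge runs along the case's y. The knob grip point lies 162 mm in front of it and 42 mm above it when the lid is shut
- lid (a joint): lid angle in rad: 0 shut, grows as its front edge (190 mm from the hinge) rises, stop at 1.3. At 0.5 the front edge is 9 cm up. The lid weighs about 0.4 kg, needs about 2 to 4 N at the knob (up to 15 N if the knob is pinched hard and must pivot between the fingers), and falls shut when let go. A free lid follows a 12 mm tug (0.07 rad); a caught one stays below 0.03
- lock_bar: the lock bar: round steel bar, 16 mm in diameter, 222 mm long, red grip block in the middle. It lies clipped across the lid, parallel to the hinge, 3.5 mm above the lid. Origin: underside of the bar at mid-length; y along the bar, z up through the block. Laid on the bench it may roll onto its side
- mug_mid (a point): green mug, 86 x 125 mm with its handle, 96 mm high, standing; point 48 mm up at its middle. Leave alone
- oil_bottle_mid (a point): white oil bottle with red spout cap, 37 x 53 x 146 mm high, standing; point 70 mm up. Leave alone
- coupler_mid (a point): brass quick coupler for an air hose, 26 x 88 x 26 mm, lying; point at its centre. Leave alone
- catch (a point): the catch below the knob, hidden in the case: the knob, unmarked, turns without end (friction 0.04 N m) with a tongue that hooks under a keeper here. Caught, the lid gives about 2 mm at the knob, then stops hard (against 25 N and more). A quarter turn either way, within 15 degrees, frees it from any caught position. Whether it starts caught cannot be seen

How it is judged:
By the outcome, as a careful person would: the job done as asked, in the order asked, and still so for the second after the job is handed in, while the arm keeps its last pose, push and grip.
It also fails if it takes over 69 s, if anything falls off the work surface, if the arm or the gripper's body presses on something with over 40 N, if the wrist force passes 120 N, or if a joint passes its speed limit or range.

## Robot

A 6-joint arm with a two-finger parallel gripper is mounted at the origin on a cart in front of the work surface, level with it; the furniture and walls round the work are solid. World frame = base frame: x ahead of the robot, y to its left, z up, the work surface at z = 0. Lengths are in mm, angles in degrees, forces in N, time in s.
With the tool pointing down it reaches from about 350 to 850 mm from the base axis. Payload 8.1 kg.
Tool frame: the origin (TCP) lies midway between the tips of the shut fingers; the grasp point (between the pads) lies 19 mm behind it; z points along the fingers, y is the direction in which the jaws open and shut (so a half turn about z gives the same grasp; the last joint's range is limited). The gripper opens to 85 mm and grips with 20 to 120 N. Pads are 22 mm wide; open, the fingers measure 114 mm over their backs; the gripper's body (76 mm by 85 mm) begins 54 mm behind the grasp point. The pads swing forward as they close: fully open they stand 13 mm farther back than shut.
Start: joints at [68.675, 7.471, 85.268, -0, 87.261, -4.893], TCP at [169.709, 575.503, 231.292] pointing down, gripper open.
Joint ranges: [-169.43, 169.43], [-51.17, 129.36], [1.28, 143.12], [-76.62, 256.62], [0, 156.53], [-152.29, 152.29]. Speed limits (degrees/s): [136.94, 136.94, 159.86, 180, 180, 180].

## Interface

Orientations are given as [roll, pitch, yaw] about the fixed x, y, z axes, in that order (R = Rz(yaw) Ry(pitch) Rx(roll)).
In Python, from bench import r gives the robot as it stands.
- The arm moves only by the shell command python3 -m jog 'ROWS' [FORCE]. ROWS is JSON, a list of rows, each a list of 5 numbers: the shift along the tool's x, y, z in m, then the turn about the tool's z in rad, then the opening, from 0 (shut) to 1 (fully open). A call has 1 to 20 rows; each row is the pose to reach, as a shift and turn from the pose measured when the call began, along the tool's axes at that moment; what a row does not reach only later rows make up. A row lasts 1/10 s, in which the tool goes at most 50 mm and 8.59 degrees, less where a joint would pass 70% of its speed; a pose out of reach is approached as far as the arm can. A call with a gripper value outside its range is refused whole. The fingers move at their own pace and stop on an object; FORCE is the grip in N (left out, the last holds). Time passes only in rows, so rows that repeat a pose let the fingers close. It gives the time, the measured TCP pose, the force and the opening at its end, in the units of the state.
- r.sense(): the state, without advancing time (a new reading comes with each control period).
- r.snapshot(name): name is "scene" or "top" or "wrist"; returns a dict with "pixels" (480x640x3 uint8, red, green, blue), "K" (3x3 intrinsics, pixels), "R" (3x3) and "t" (3): a world point X has camera coordinates R X + t. Camera axes: x right, y down, z forward; pixel columns grow to the right and rows downward; lengths in mm; the calibration is good to about 2 mm. A picture is of the moment at which its call begins. There is no depth.
- r.hand_in(): hands the job in, once; it reports no verdict.
The state is a dict: "time": time; "joint_pos": joint angles; "qd": joint speeds; "joint_efforts": joint torques, N m; "tool_pos": TCP position; "tcp_rot": TCP orientation; "ft_force": force on the tool from outside, world axes, zero at the start; "wrist_torque": the same for the moment, N m; "finger_gap": finger opening in mm.
Only numpy, scipy, OpenCV 4.12 (cv2) and the standard library are available. Lean on these libraries where they do the work, as an engineer would, in place of code of your own. Each camera call takes 0.05 s, during which the arm holds its last target.

## Working session

There is one attempt and no reset: what is moved stays moved. The work goes in short steps, Python scripts to look and compute and a shell command to move; the robot and the scene stay as the last step left them, time stands still between calls to the robot, and variables do not carry over. Pictures are saved under pics/ and viewed, and the job is handed in when it is done.

```bash
ls; mkdir -p pics; cat > look.py <<'E'
import sys,cv2
from bench import r
def snap(n,f):
    s=r.snapshot(n); cv2.imwrite('pics/'+f,cv2.cvtColor(s['pixels'],cv2.COLOR_RGB2BGR)); return s
E
python3 - <<'E'
from look import *
import numpy as np
np.set_printoptions(precision=4,suppress=True)
print(r.sense())
for n in ['scene','top','wrist']:
    s=snap(n,n+'0.png'); print(n,s['K'],s['R'],s['t'])
    np.savez(n+'0.npz',**s)
E
```

```text
pics
{'time': 0.0, 'joint_pos': array([68.6753,  7.5159, 85.3304,  0.0004, 87.2603, -4.8953]), 'qd': array([-0.0198, -0.0318, -0.0172,  0.0262, -0.0146,  0.0066]), 'joint_efforts': array([ -0.0014, -56.9377, -50.0544,  -0.0003,   0.0148,   0.    ]), 'tool_pos': array([169.4977, 574.987 , 230.2257]), 'tcp_rot': array([-179.8938,   -0.0095,  163.5705]), 'ft_force': array([ 1.2274, -0.2268, -0.6443]), 'wrist_torque': array([-0.0264,  0.0015, -0.0306]), 'finger_gap': 85.40318845420771}
scene [[506.2788   0.     320.8866]
 [  0.     506.2788 237.6637]
 [  0.       0.       1.    ]] [[ 0.3109  0.9504 -0.009 ]
 [ 0.7816 -0.261  -0.5665]
 [-0.5408  0.1691 -0.824 ]] [ -21.2331 -378.6016 1261.2184]
top [[477.8846   0.     322.6637]
 [  0.     477.8846 239.1577]
 [  0.       0.       1.    ]] [[-0.0139 -0.9998  0.0144]
 [-0.9955  0.0125 -0.0943]
 [ 0.0941 -0.0157 -0.9954]] [-137.8275  526.5911 1027.8926]
wrist [[426.9085   0.     320.4019]
 [  0.     426.9085 236.9313]
 [  0.       0.       1.    ]] [[ 0.2818  0.9595 -0.0017]
 [ 0.9262 -0.2716  0.2615]
 [ 0.2504 -0.0753 -0.9652]] [-599.9107  -36.3422  378.0696]
```

View pics/top0.png

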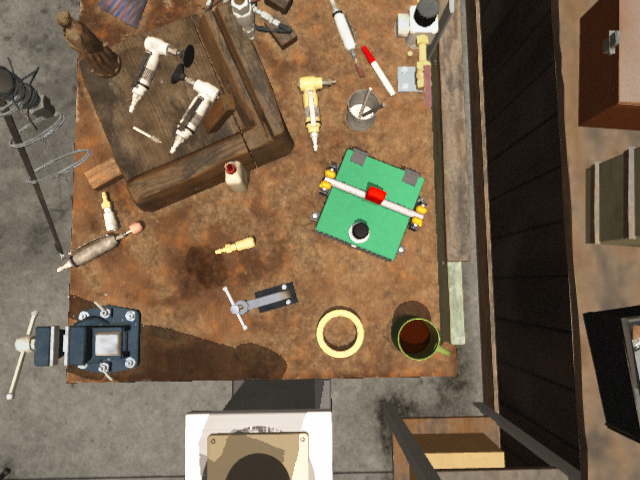

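View pics/scene0.png

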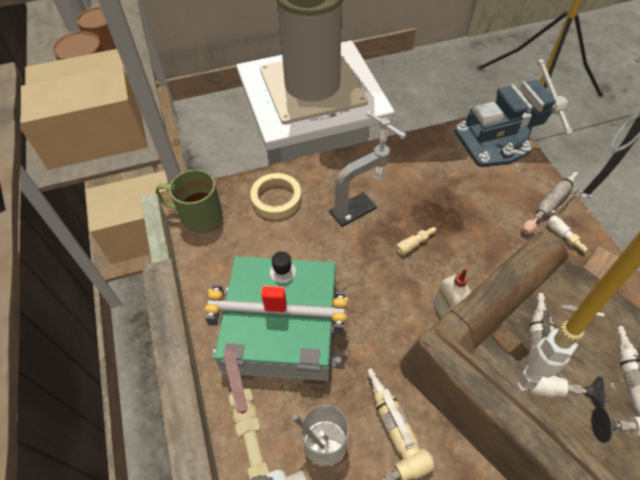

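View pics/wrist0.png

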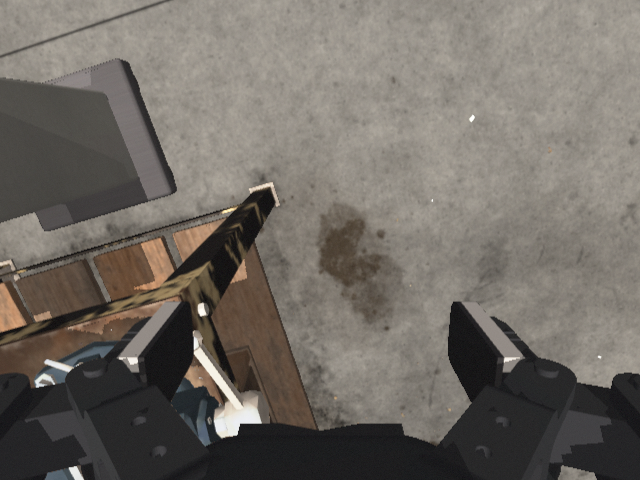

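The top view shows the chest at about (370,205), the red block at (375,194), the knob at (360,231), the mug at (418,338), the bottle at (236,177) and the coupler at (236,245). The scene view shows the red block at (273,300) and the knob at (282,265). The wrist camera looks past the bench at the floor. Next I'll measure these.

```bash
cat > geo.py <<'E'
import numpy as np,cv2
np.set_printoptions(precision=3,suppress=True)
def ray(s,u,v):
    d=s['R'].T@np.linalg.inv(s['K'])@np.array([u,v,1.]); return -s['R'].T@s['t'],d/np.linalg.norm(d)
def onz(s,u,v,z):
    c,d=ray(s,u,v); return c+d*(z-c[2])/d[2]
def tri(a,pa,b,pb):
    ca,da=ray(a,*pa); cb,db=ray(b,*pb)
    A=np.stack([da,-db],1); k=np.linalg.lstsq(A,cb-ca,rcond=None)[0]
    p,q=ca+k[0]*da,cb+k[1]*db; return (p+q)/2,np.linalg.norm(p-q)
def proj(s,X):
    c=s['R']@np.asarray(X,float)+s['t']; p=s['K']@c; return p[:2]/p[2]
def blobs(m,amin=20):
    n,l,st,ce=cv2.connectedComponentsWithStats(m.astype(np.uint8)); return [(st[i],ce[i],l==i) for i in range(1,n) if st[i][4]>=amin]
E
python3 - <<'E'
from geo import *
for n,roi in [('top',(300,130,440,280)),('scene',(190,235,360,390))]:
    s=np.load(n+'0.npz'); p=s['pixels']; x0,y0,x1,y1=roi
    img=p[y0:y1,x0:x1]; big=cv2.resize(img,None,fx=4,fy=4,interpolation=cv2.INTER_CUBIC)
    cv2.imwrite(f'pics/{n}crop.png',big[:,:,::-1][:600,:800])
    h=cv2.cvtColor(p,cv2.COLOR_RGB2HSV).astype(int); H,S,V=h[...,0],h[...,1],h[...,2]
    roi_m=np.zeros(H.shape,bool); roi_m[y0:y1,x0:x1]=1
    for nm,m in [('red',((H<8)|(H>172))&(S>190)&(V>90)),('green',(H>60)&(H<90)&(S>110)),('black',(V<45)),('orange',(H>12)&(H<28)&(S>170)&(V>170))]:
        for st,ce,mm in blobs(m&roi_m,25):
            print(n,nm,st,ce)
            if nm=='green' and st[4]>1500:
                c=np.argwhere(m&roi_m)[:,::-1].astype(np.float32); 
    hull=cv2.convexHull(c); print(n,'hull rect',cv2.approxPolyDP(hull,6,True).squeeze(), )
    p2=proj(s,[0,0,0]); print('base',p2)
E
```

```text
top red [366 186  20  18 238] [375.282 194.786]
top green [ 335  149   89   61 2268] [379.225 179.272]
top green [ 316  187   94   72 3455] [362.651 221.915]
top black [353 224   8  15  32] [355.562 232.281]
top orange [325 170  11   8  64] [329.797 173.547]
top orange [320 181  11   9  63] [325.238 184.524]
top orange [416 206  11   8  61] [420.967 209.492]
top orange [412 217  11  10  65] [416.815 220.754]
top hull rect [[423. 179.]
 [393. 258.]
 [316. 229.]
 [348. 149.]]
base [258.585 483.979]
scene red [262 287  23  24 483] [273.594 298.429]
scene black [274 261  16  13 114] [282.237 268.412]
scene hull rect [[423. 179.]
 [393. 258.]
 [316. 229.]
 [348. 149.]]
base [312.363  85.685]
```

View pics/topcrop.png

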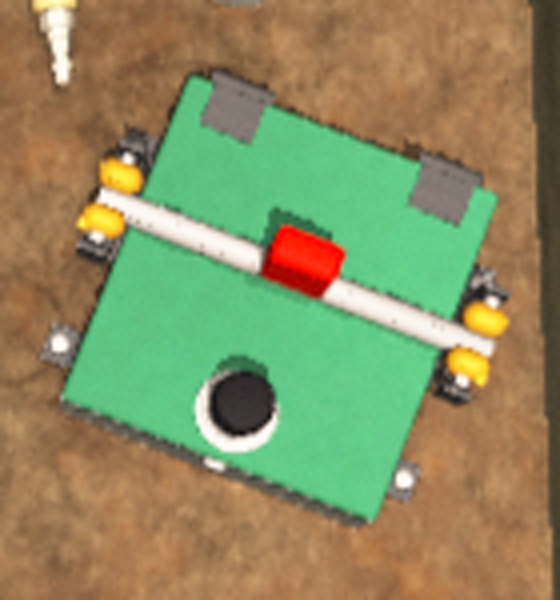

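View pics/scenecrop.png

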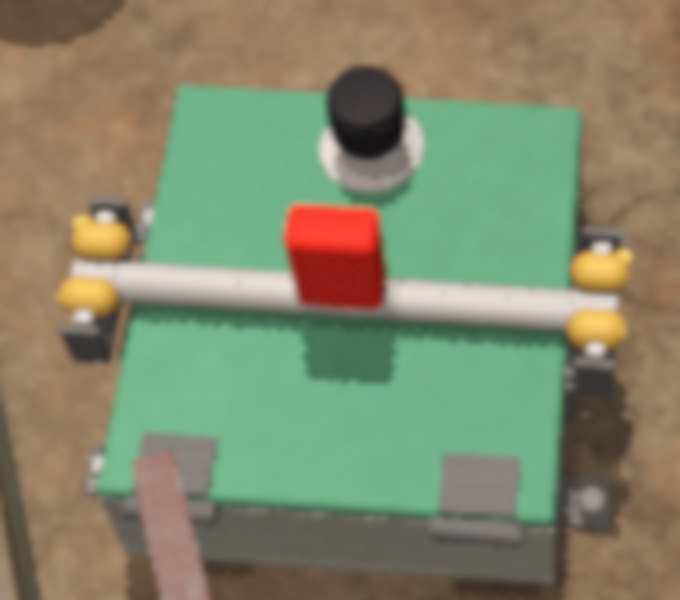

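```bash
python3 - <<'E'
from geo import *
t=np.load('top0.npz'); s=np.load('scene0.npz')
T=lambda u,v:(300+u/4,130+v/4); S=lambda u,v:(190+u/4,235+v/4)
C=np.array([onz(t,*T(*q),70) for q in [(190,75),(497,197),(368,522),(65,400)]])
print(C, [np.linalg.norm(C[i]-C[i-1]) for i in range(4)], C.mean(0))
D=np.array([onz(s,*S(*q),70) for q in [(565,522),(105,490),(180,87),(580,110)]])
print('scene',D,D.mean(0))
for X in (C,D):
    ax=(X[0]+X[1]-X[2]-X[3])[:2]; ay=(X[0]+X[3]-X[1]-X[2])[:2]
    print('yaw',np.degrees(np.arctan2(ax[1],ax[0])),np.degrees(np.arctan2(-ay[0],ay[1])))
print('knob',onz(t,*T(243,404),114),onz(s,*S(366,93),114),tri(t,T(243,404),s,S(366,93)))
print('red',onz(t,*T(308,252),141.5),onz(s,*S(334,220),141.5),tri(t,T(308,252),s,S(334,220)))
# bar ends z=81.5 centre
b=[onz(t,*T(*q),81.5) for q in [(101,197),(492,347)]]; print('bar',b,np.linalg.norm(b[0]-b[1]))
b=[onz(s,*S(*q),81.5) for q in [(74,271),(617,307)]]; print('bar',b,np.linalg.norm(b[0]-b[1]))
for n,u,v,z in [('mug',418,338,96),('bottle',236,177,120),('coupler',236,245,13)]: print(n,onz(t,u,v,z))
print('ring',onz(t,340,333,10),'clampbase',onz(t,275,297,5),onz(t,229,291,100),'bench edge',onz(t,320,378,0),onz(t,438,250,0))
E
```

```text
[[ 715.341 -200.284   70.   ]
 [ 646.845 -363.75    70.   ]
 [ 473.527 -289.625   70.   ]
 [ 540.179 -130.797   70.   ]] [np.float64(188.44126645775208), np.float64(177.2366281612825), np.float64(188.50351211954313), np.float64(172.2465202798747)] [ 593.973 -246.114   70.   ]
scene [[ 721.621 -196.228   70.   ]
 [ 653.134 -362.222   70.   ]
 [ 480.193 -293.67    70.   ]
 [ 547.29  -130.033   70.   ]] [ 600.559 -245.538   70.   ]
yaw -22.396998854445318 -22.749949477845647
yaw -21.206928358307476 -22.358345795892024
knob [ 532.013 -220.78   114.   ] [ 536.925 -220.925  114.   ] (array([ 532.841, -220.838,  107.78 ]), np.float64(1.1151718478523256))
red [ 604.388 -252.03   141.5  ] [ 605.688 -250.725  141.5  ] (array([ 604.8  , -251.414,  140.317]), np.float64(1.583657521502536))
bar [array([ 646.561, -151.153,   81.5  ]), array([ 564.16 , -355.685,   81.5  ])] 220.5068223984419
bar [array([ 561.65 , -354.545,   81.5  ]), array([ 647.109, -148.785,   81.5  ])] 222.80181650852742
mug [ 314.739 -333.845   96.   ]
bottle [644.568  30.595 120.   ]
coupler [515.311  47.913  13.   ]
ring [ 318.502 -180.274   10.   ] clampbase [399.032 -37.492   5.   ] [414.766  47.309 100.   ] bench edge [ 220.614 -135.071    0.   ] [ 499.25  -405.823    0.   ]
```

```bash
python3 - <<'E'
from geo import *
t=np.load('top0.npz'); s=np.load('scene0.npz')
for X in [(170,575,230),(300,250,230),(390,158,230),(400,158,330),(605,-250,230)]: print(X,proj(s,X),proj(t,X))
for u,v in [(545,360),(565,330),(640,240)]:
    for z in (0,100,250,500): X=onz(s,u,v,z); print((u,v),z,X,proj(t,X))
E
```

```text
(170, 575, 230) [591.671  -9.653] [-99.385 442.46 ]
(300, 250, 230) [484.496  56.972] [ 97.07  360.699]
(390, 158, 230) [462.417  97.721] [151.794 307.206]
(400, 158, 330) [479.356  51.437] [129.707 303.726]
(605, -250, 230) [268.382 258.726] [382.144 183.307]
(545, 360) 0 [801.427 158.234   0.   ] [189.31  122.289]
(545, 360) 100 [823.639 103.641 100.   ] [202.997  95.711]
(545, 360) 250 [856.957  21.751 250.   ] [229.296  44.643]
(545, 360) 500 [ 912.488 -114.732  500.   ] [300.539 -93.696]
(565, 330) 0 [764.775 221.2     0.   ] [161.554 138.061]
(565, 330) 100 [791.433 158.97  100.   ] [176.318 110.798]
(565, 330) 250 [831.419  65.626 250.   ] [204.676  58.435]
(565, 330) 500 [898.062 -89.949 500.   ] [281.413 -83.261]
(640, 240) 0 [646.498 467.927   0.   ] [ 51.037 190.053]
(640, 240) 100 [687.5   375.774 100.   ] [ 70.132 160.481]
(640, 240) 250 [749.003 237.545 250.   ] [106.751 103.769]
(640, 240) 500 [851.508   7.163 500.   ] [205.486 -49.139]
```

```bash
python3 -m jog '[[-0.652,-0.668,-0.06,1.672,0.6],[-0.652,-0.668,-0.06,1.672,0.6],[-0.652,-0.668,-0.06,1.672,0.6],[-0.652,-0.668,-0.06,1.672,0.6],[-0.652,-0.668,-0.06,1.672,0.6],[-0.652,-0.668,-0.06,1.672,0.6],[-0.652,-0.668,-0.06,1.672,0.6],[-0.652,-0.668,-0.06,1.672,0.6],[-0.652,-0.668,-0.06,1.672,0.6],[-0.652,-0.668,-0.06,1.672,0.6],[-0.652,-0.668,-0.06,1.672,0.6],[-0.652,-0.668,-0.06,1.672,0.6],[-0.652,-0.668,-0.06,1.672,0.6],[-0.652,-0.668,-0.06,1.672,0.6],[-0.652,-0.668,-0.06,1.672,0.6],[-0.652,-0.668,-0.06,1.672,0.6],[-0.652,-0.668,-0.06,1.672,0.6],[-0.652,-0.668,-0.06,1.672,0.6],[-0.652,-0.668,-0.06,1.672,0.6],[-0.652,-0.668,-0.06,1.672,0.6]]' 60
```

```text
time: 2.15
tool_pos: [606.3, -254.2, 289.0]
tcp_rot: [-179.9, 0.1, 67.5]
ft_force: [-0.6, -0.3, -1.1]
finger_gap: 51.0
```

```bash
python3 - <<'E'
from look import *; from geo import *
s=snap('wrist','w1.png'); np.savez('w1.npz',**s); st=r.sense(); print(st)
E
```

```text
{'time': 2.2, 'joint_pos': array([-27.006,  15.498,  70.161,  -0.091,  94.481,  -4.626]), 'qd': array([ 2.246, -3.229,  2.673,  0.712,  0.416,  0.697]), 'joint_efforts': array([ -1.904, -63.768, -52.076,  -0.35 ,  -0.247,  -0.247]), 'tool_pos': array([ 605.86 , -251.967,  289.441]), 'tcp_rot': array([-179.853,    0.079,   67.613]), 'ft_force': array([-0.452,  1.361, -0.007]), 'wrist_torque': array([ 0.036, -0.071,  0.008]), 'finger_gap': 51.33311972295368}
```

View pics/w1.png

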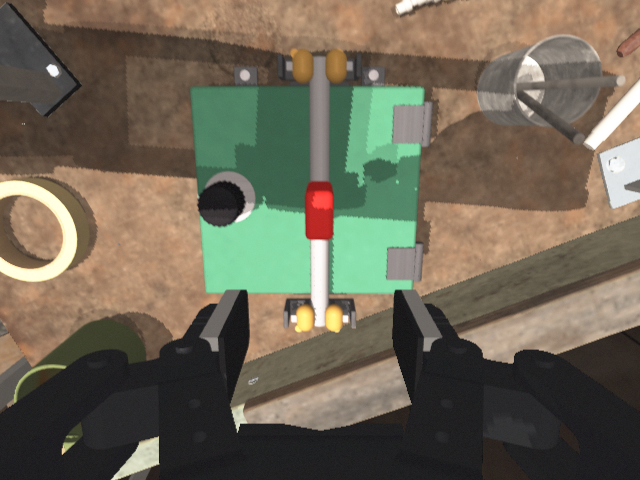

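The wrist picture shows the bar running straight down the image from (319,60) to (320,320), with the red block at (319,210) and the knob at (221,203). I'll refine from this view.

```bash
python3 - <<'E'
from geo import *
s=np.load('w1.npz'); t=np.load('top0.npz'); p=s['pixels']
h=cv2.cvtColor(p,cv2.COLOR_RGB2HSV).astype(int); H,S,V=h[...,0],h[...,1],h[...,2]
m=((H<8)|(H>172))&(S>170)&(V>70)
for st,ce,mm in blobs(m,60):
    print(st,ce)
    if st[4]>800:
        yy=np.where(mm.any(1))[0]
        for y in yy[::6]: x=np.where(mm[y])[0]; print(y,x.min(),x.max(),end='; ')
print()
print('pred', [proj(s,(605,-250.5,z)) for z in (141.5,117.5,89.5)], 'knob top pred',proj(s,(535,-220.8,114)))
e=[onz(s,319.5,72,81.5),onz(s,320.5,318,81.5)]; print(e,np.linalg.norm(e[0]-e[1]), np.degrees(np.arctan2((e[0]-e[1])[1],(e[0]-e[1])[0]))-90)
cv2.imwrite('pics/w1c.png',cv2.resize(p[160:260,180:360],None,fx=4,fy=4,interpolation=cv2.INTER_CUBIC)[:,:,::-1])
E
```

```text
[ 305  182   28   57 1500] [318.893 210.359]
182 312 327; 188 307 331; 194 306 332; 200 305 332; 206 306 332; 212 306 332; 218 306 332; 224 306 332; 230 306 332; 236 307 331; 
pred [array([314.692, 216.175]), array([315.151, 209.26 ]), array([315.609, 202.359])] knob top pred [214.863 207.28 ]
[array([ 646.144, -159.031,   81.5  ]), array([ 568.021, -350.674,   81.5  ])] 206.95461390114772 -22.178265409397994
```

View pics/w1c.png

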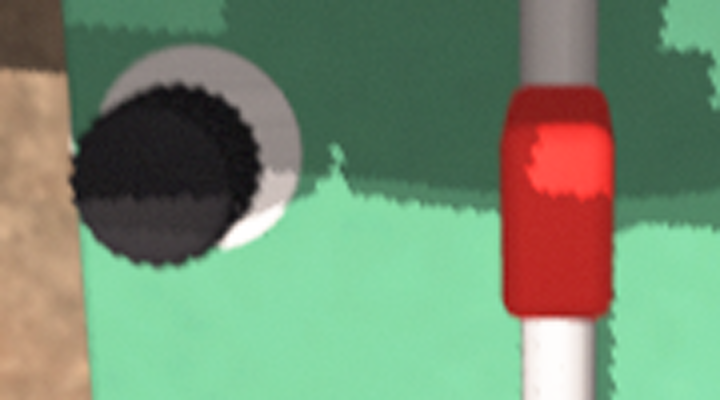

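```bash
python3 -m jog '[[0.001,0,0.05,0,0.6],[0.001,0,0.09,0,0.6],[0.001,0,0.125,0,0.6],[0.001,0,0.155,0,0.6],[0.001,0,0.175,0,0.6],[0.001,0,0.187,0,0.6],[0.001,0,0.192,0,0.6],[0.001,0,0.192,0,0.6],[0.001,0,0.192,0,0.6]]' 60; python3 - <<'E'
from look import *
s=snap('wrist','w2.png'); s=snap('scene','s2.png')
print(r.sense()['tool_pos'],r.sense()['tcp_rot'])
E
```

```text
time: 3.1
tool_pos: [606.6, -251.3, 99.1]
tcp_rot: [-180.0, 0.1, 67.6]
ft_force: [-0.2, -0.3, 0.7]
finger_gap: 51.6
[ 606.66554837 -251.50810685   99.24352097] [1.79993364e+02 8.82882816e-02 6.76141443e+01]
```

View pics/w2.png

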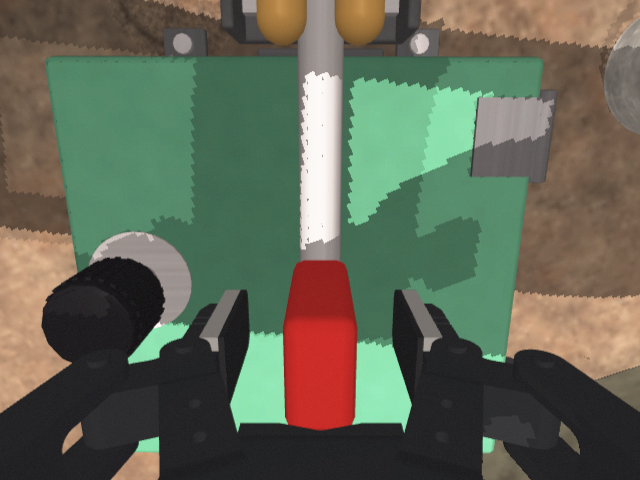

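View pics/s2.png

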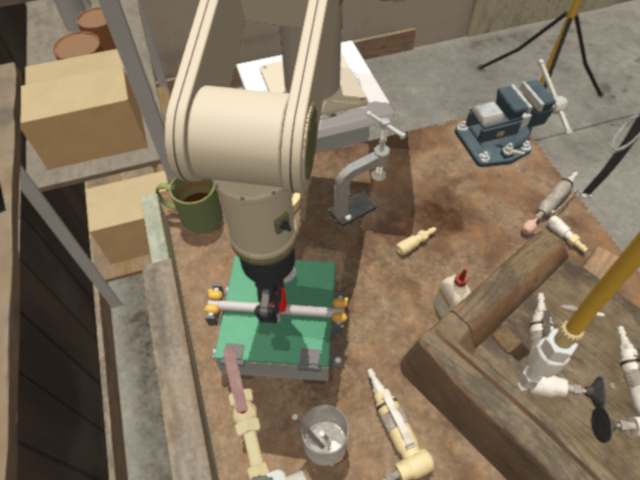

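The block sits at (320,345), centred between the fingers at (232) and (410). I'll close on it.

```bash
python3 -m jog '[[0,0,0.001,0,0.1],[0,0,0.001,0,0.1],[0,0,0.001,0,0.1],[0,0,0.001,0,0.1],[0,0,0.001,0,0.1],[0,0,0.001,0,0.1],[0,0,0.001,0,0.1],[0,0,0.001,0,0.1]]' 80
```

```text
time: 4.0
tool_pos: [607.1, -251.7, 99.2]
tcp_rot: [179.9, 0.1, 67.6]
ft_force: [-1.3, -0.2, 4.9]
finger_gap: 19.0
```

```bash
python3 -m jog '[[0,0,-0.005,0,0.1],[0,0,-0.01,0,0.1],[0,0,-0.015,0,0.1],[0,0,-0.02,0,0.1],[0,0,-0.027,0,0.1],[0,0,-0.04,0,0.1],[0,0,-0.055,0,0.1],[0,0,-0.07,0,0.1],[0,0,-0.08,0,0.1],[0,0,-0.08,0,0.1]]'; python3 - <<'E'
from look import *; from geo import *
s=snap('wrist','w3.png'); np.savez('w3.npz',**s); s=snap('scene','s3.png'); np.savez('s3.npz',**s)
st=r.sense(); print(st['tool_pos'],st['tcp_rot'],st['ft_force'],st['finger_gap'])
E
```

```text
time: 5.0
tool_pos: [608.4, -252.3, 182.4]
tcp_rot: [179.7, 0.1, 67.6]
ft_force: [1.1, -0.2, -0.9]
finger_gap: 19.1
[ 607.121 -251.639  179.392] [179.902   0.1    67.618] [-0.075  0.023 -2.178] 18.875031586582384
```

View pics/w3.png

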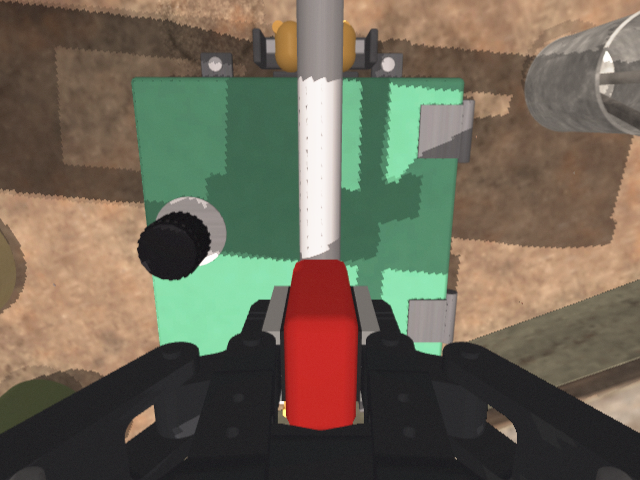

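View pics/s3.png

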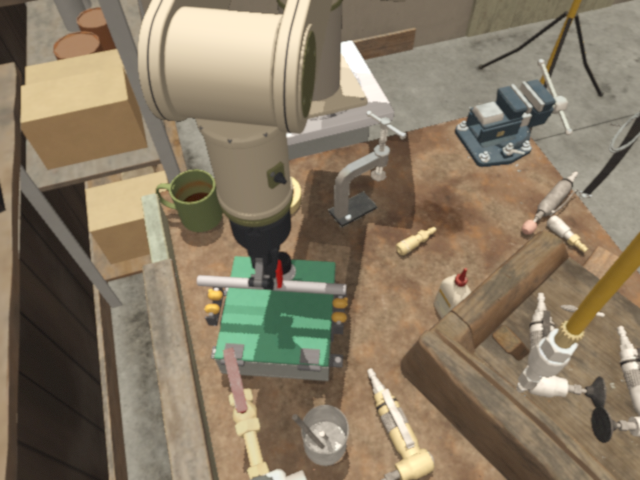

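The bar is out of both clips. In the wrist picture the red block is still at (320,345) in the pads. In the scene picture the bar runs from (200,281) to (345,290), clear above the rollers. I'll carry it to the front of the chest.

```bash
python3 -m jog '[[0,-0.02,0,0,0.1],[0,-0.06,0,0,0.1],[0,-0.1,0,0,0.1],[0,-0.14,0.0,0,0.1],[0,-0.165,0.01,0,0.1],[0,-0.175,0.04,0,0.1],[0,-0.175,0.075,0,0.1],[0,-0.175,0.105,0,0.1],[0,-0.175,0.127,0,0.1],[0,-0.175,0.14,0,0.1],[0,-0.175,0.145,0,0.1],[0,-0.175,0.145,0,0.1]]'; python3 - <<'E'
from look import *; from geo import *
s=snap('top','t4.png');s=snap('scene','s4.png')
st=r.sense(); print(st['tool_pos'],st['tcp_rot'],st['ft_force'],st['finger_gap'])
E
```

```text
time: 6.3
tool_pos: [445.1, -185.2, 33.7]
tcp_rot: [180.0, 0.1, 67.6]
ft_force: [-0.7, -0.4, -1.2]
finger_gap: 19.0
[ 446.289 -185.793   35.178] [179.807   0.11   67.618] [ 1.179 -0.378 -0.922] 19.110957948015194
```

View pics/t4.png

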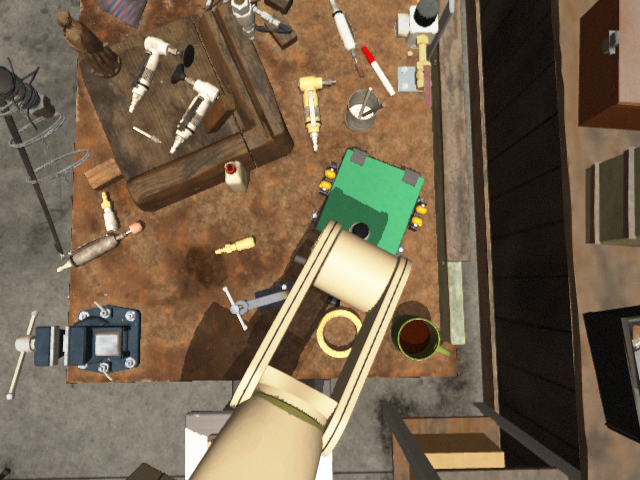

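View pics/s4.png

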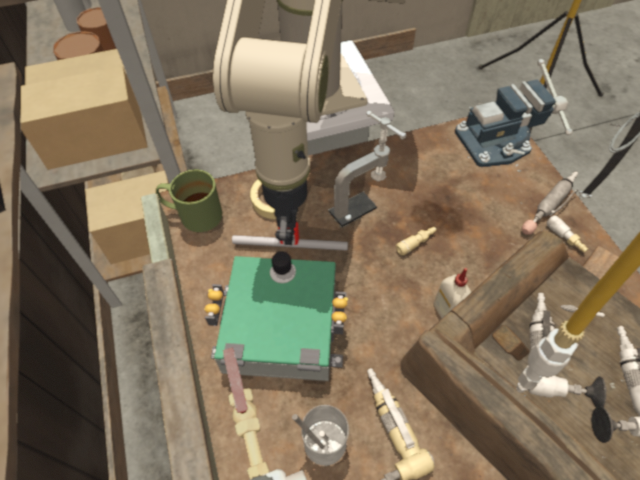

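In the scene picture the bar, from (234,241) to (347,246), hangs just above open bench, clear of the chest front edge, ring and mug. I'll lower the last few mm to contact.

```bash
python3 -m jog '[[0,0,0.003,0,0.1],[0,0,0.005,0,0.1],[0,0,0.007,0,0.1],[0,0,0.0075,0,0.1],[0,0,0.0075,0,0.1]]'; python3 -c "
from bench import r
s=r.sense();print(s['tool_pos'],s['ft_force'])"
```

```text
time: 6.9
tool_pos: [446.2, -185.8, 27.6]
tcp_rot: [179.8, 0.1, 67.6]
ft_force: [-0.1, 0.2, -1.4]
finger_gap: 19.1
[ 446.18417483 -185.75341679   27.56521127] [-0.08729623  0.24018782 -1.42390788]
```

```bash
python3 -m jog '[[0,0,0.001,0,0.1],[0,0,0.002,0,0.1],[0,0,0.003,0,0.1],[0,0,0.003,0,0.1]]'; python3 -c "
from bench import r
s=r.sense();print(s['tool_pos'],s['ft_force'])"
```

```text
time: 7.3
tool_pos: [446.3, -185.8, 25.6]
tcp_rot: [179.8, 0.1, 67.6]
ft_force: [-5.6, 3.3, 11.8]
finger_gap: 19.1
[ 446.32726109 -185.8109546    25.64948103] [-5.62276634  3.34758948 11.80536726]
```

The bar is on the bench, with 12 N of contact. If the block tips over towards the chest it would come very close to the front. So I'll lift a little, shift 12 mm away and 20 mm along, set it down again and lean it towards the robot as I release.

```bash
python3 -m jog '[[0,0,-0.004,0,0.1],[0,0,-0.008,0,0.1],[0.01,-0.006,-0.008,0,0.1],[0.02,-0.012,-0.008,0,0.1],[0.02,-0.012,-0.008,0,0.1],[0.02,-0.012,-0.004,0,0.1],[0.02,-0.012,-0.001,0,0.1],[0.02,-0.012,0.0,0,0.1],[0.02,-0.012,0.0,0,0.1]]'; python3 -c "
from bench import r
s=r.sense();print(s['tool_pos'],s['ft_force'])"
```

```text
time: 8.2
tool_pos: [442.8, -162.8, 25.7]
tcp_rot: [179.9, 0.1, 67.6]
ft_force: [-2.3, 3.5, 4.0]
finger_gap: 19.1
[ 442.79001181 -162.78251405   25.6923059 ] [-2.29003362  3.47581409  4.02518045]
```

```bash
python3 -m jog '[[0,-0.003,0,0,0.3],[0,-0.006,0,0,0.3],[0,-0.009,0,0,0.3],[0,-0.012,-0.001,0,0.4],[0,-0.018,-0.002,0,0.6],[0,-0.024,-0.003,0,0.6],[0,-0.028,-0.004,0,0.6]]'; python3 - <<'E'
from look import *
s=snap('wrist','w5.png');s=snap('scene','s5.png')
E
```

```text
time: 8.9
tool_pos: [416.1, -151.7, 29.5]
tcp_rot: [179.9, 0.1, 67.6]
ft_force: [0.6, 0.0, 1.2]
finger_gap: 51.0
```

View pics/w5.png

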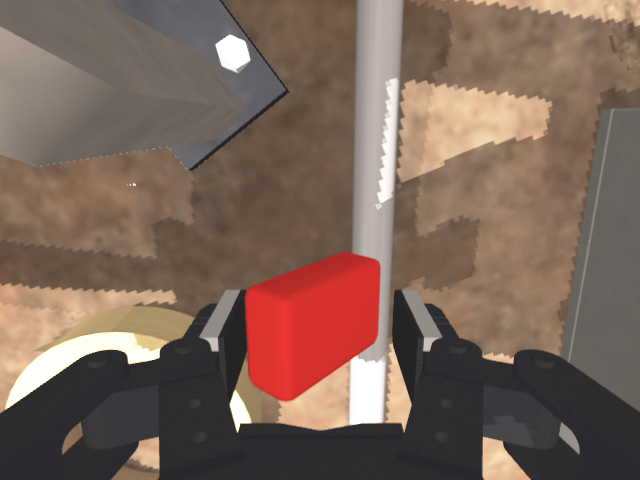

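The red block at (313,325) now leans over to the robot side against the left finger, with the bar at (375,200). I'll ease the finger back and up so that it lies down.

```bash
python3 -m jog '[[0,-0.003,-0.004,0,0.75],[0,-0.006,-0.008,0,0.9],[0,-0.008,-0.013,0,1],[0,-0.008,-0.018,0,1],[0,-0.006,-0.024,0,1],[0,0,-0.035,0,1],[0,0,-0.055,0,1],[0,0,-0.085,0,1],[0,0,-0.12,0,1],[0,0,-0.15,0,1],[0,0,-0.15,0,1]]'; python3 - <<'E'
from look import *; from geo import *
s=snap('wrist','w6.png');np.savez('w6.npz',**s);s=snap('scene','s6.png');np.savez('s6.npz',**s)
print(r.sense())
E
```

```text
time: 10.1
tool_pos: [419.3, -153.0, 185.8]
tcp_rot: [179.4, 0.1, 67.6]
ft_force: [-0.7, -0.4, 0.6]
finger_gap: 85.4
{'time': 10.2, 'joint_pos': array([-26.563, -16.19 , 112.979,  -0.089,  82.94 ,  -4.169]), 'qd': array([-0.051,  1.354,  2.577,  0.037, -0.462, -0.162]), 'joint_efforts': array([  0.01 , -36.439, -51.497,  -0.011,   0.055,   0.001]), 'tool_pos': array([ 417.134, -151.933,  181.177]), 'tcp_rot': array([179.737,   0.108,  67.616]), 'ft_force': array([-0.414, -0.225, -0.616]), 'wrist_torque': array([ 0.018,  0.04 , -0.036]), 'finger_gap': 85.58759480260642}
```

View pics/w6.png

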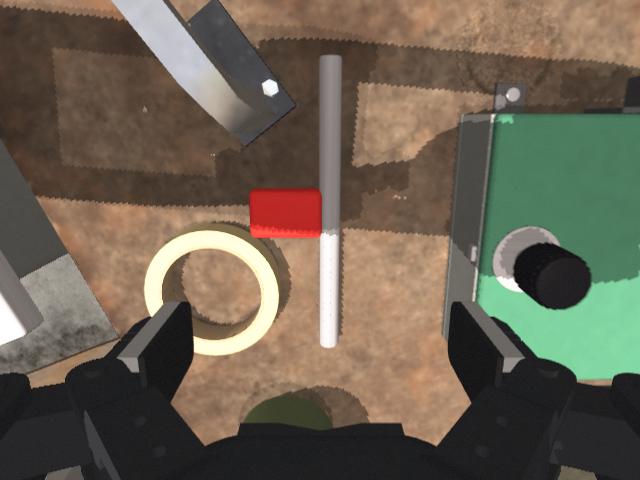

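View pics/s6.png

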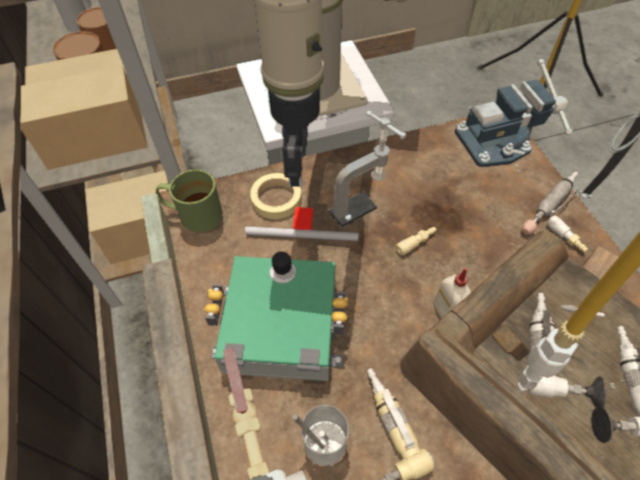

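The bar lies on its side on the bench. In the wrist picture it runs from (330,58) to (330,345) with the block on the robot side, about 80 mm clear of the chest front at (470,230). In the scene picture it runs from (246,231) to (357,237). Next I'll go over the knob with the jaws along the hinge.

```bash
python3 -m jog '[[-0.003,0.02,0,-0.15,0.8],[-0.006,0.04,0,-0.3,0.8],[-0.009,0.06,0,-0.45,0.8],[-0.012,0.08,0,-0.6,0.8],[-0.015,0.1,0,-0.75,0.8],[-0.017,0.12,0,-0.9,0.8],[-0.019,0.135,0,-1.05,0.8],[-0.019,0.135,0,-1.2,0.8],[-0.019,0.135,0,-1.35,0.8],[-0.019,0.135,0,-1.5,0.8],[-0.019,0.135,0,-1.571,0.8],[-0.019,0.135,0,-1.571,0.8],[-0.019,0.135,0,-1.571,0.8]]' 40; python3 - <<'E'
from look import *; from geo import *
s=snap('wrist','w7.png');np.savez('w7.npz',**s);
st=r.sense(); print(st['tool_pos'],st['tcp_rot'],st['joint_pos'])
for z in (114,102,84): print(proj(s,(534.8,-220.8,z)))
p=s['pixels']; cv2.imwrite('pics/w7c.png',cv2.resize(p[120:320,200:440],None,fx=3,fy=3,interpolation=cv2.INTER_CUBIC)[:,:,::-1])
E
```

```text
time: 11.5
tool_pos: [534.3, -220.7, 180.7]
tcp_rot: [-179.9, 0.2, 157.5]
ft_force: [-0.3, -0.1, -0.1]
finger_gap: 68.3
[ 534.359 -220.719  180.937] [-179.9      0.179  157.498] [-27.471   5.555  92.627  -0.085  81.631 -94.956]
[318.889 251.982]
[319.002 245.366]
[319.152 236.599]
```

View pics/w7.png

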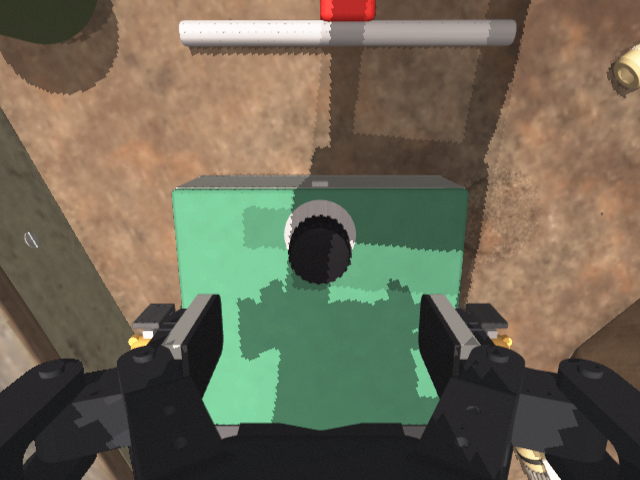

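View pics/w7c.png

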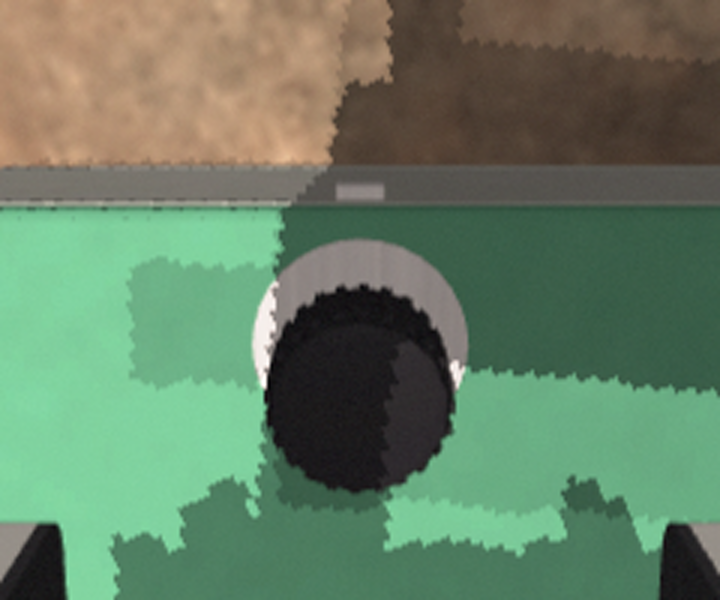

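The knob's top disc centre is at (320,252.5), within 1 px of the predicted (319,252). The lid's front edge is level at row 187, so position and yaw agree. Going down, then closing.

```bash
python3 -m jog '[[0,0,0.03,0,0.8],[0,0,0.06,0,0.8],[0,0,0.08,0,0.8],[0,0,0.092,0,0.8],[0,0,0.097,0,0.8],[0,0,0.097,0,0.2],[0,0,0.097,0,0.2],[0,0,0.097,0,0.2],[0,0,0.097,0,0.2],[0,0,0.097,0,0.2],[0,0,0.097,0,0.2],[0,0,0.097,0,0.2],[0,0,0.097,0,0.2]]' 40; python3 - <<'E'
from look import *; from geo import *
s=snap('wrist','w8.png');np.savez('w8.npz',**s);s=snap('scene','s8.png');np.savez('s8.npz',**s)
st=r.sense(); print(st['tool_pos'],st['tcp_rot'],st['ft_force'])
E
```

```text
time: 12.85
tool_pos: [535.5, -221.8, 85.7]
tcp_rot: [-179.9, 0.3, 157.5]
ft_force: [-1.9, -1.6, 5.8]
finger_gap: 30.7
[ 535.436 -221.823   85.695] [-179.861    0.331  157.485] [-2.773 -2.103  6.462]
```

View pics/w8.png

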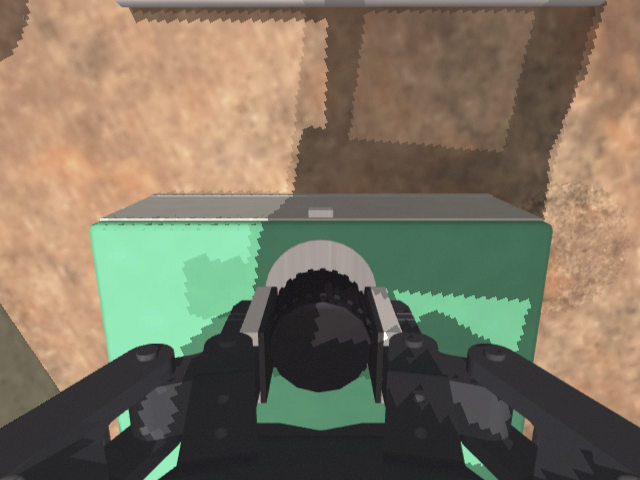

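The knob is held between the pads (gap 30.7). Now a gentle first tug.

```bash
python3 -m jog '[[0,0,-0.001,0,0.2],[-0.0005,0,-0.002,0,0.2],[-0.001,0,-0.003,0,0.2],[-0.001,0,-0.004,0,0.2],[-0.0015,0,-0.005,0,0.2],[-0.0015,0,-0.005,0,0.2]]' 50; python3 -c "
from bench import r
s=r.sense();print(s['tool_pos'],s['ft_force'])"
```

```text
time: 13.55
tool_pos: [535.6, -221.9, 88.1]
tcp_rot: [-179.9, 0.1, 157.5]
ft_force: [4.1, -4.0, -18.9]
finger_gap: 30.3
[ 535.57367122 -221.85944657   88.0517351 ] [  4.13201756  -3.97368448 -18.86183521]
```

```bash
python3 -m jog '[[-0.001,0,-0.004,0,0.2],[-0.0015,0,-0.006,0,0.2],[-0.002,0,-0.008,0,0.2],[-0.002,0,-0.008,0,0.2]]' 50; python3 -c "
from bench import r
s=r.sense();print(s['tool_pos'],s['ft_force'],s['finger_gap'])"
```

```text
time: 13.95
tool_pos: [535.1, -221.7, 88.7]
tcp_rot: [-179.9, -0.2, 157.5]
ft_force: [17.9, -10.1, -50.9]
finger_gap: 30.7
[ 535.12123159 -221.67527809   88.7424769 ] [ 17.94654267 -10.10520311 -50.90582019] 30.730325051942376
```

At 51 N the knob has risen only about 3 mm, so the catch is holding. I'll let the tug off and give the knob a quarter turn.

```bash
python3 -m jog '[[0,0,0.001,0,0.2],[0,0,0.002,0,0.2],[0,0,0.003,0.0,0.2],[0,0,0.003,0.0,0.2]]' 50; python3 -m jog '[[0,0,0,0.14,0.2],[0,0,0,0.28,0.2],[0,0,0,0.42,0.2],[0,0,0,0.56,0.2],[0,0,0,0.7,0.2],[0,0,0,0.84,0.2],[0,0,0,0.98,0.2],[0,0,0,1.12,0.2],[0,0,0,1.26,0.2],[0,0,0,1.4,0.2],[0,0,0,1.54,0.2],[0,0,0,1.571,0.2],[0,0,0,1.571,0.2]]' 50; python3 -c "
from bench import r
s=r.sense();print(s['tool_pos'],s['ft_force'],s['finger_gap'],s['wrist_torque'],s['tcp_rot'])"
```

```text
time: 14.35
tool_pos: [535.4, -221.8, 86.2]
tcp_rot: [-179.9, -0.1, 157.5]
ft_force: [-0.0, -1.2, -3.0]
finger_gap: 30.5
time: 15.65
tool_pos: [535.3, -221.9, 86.4]
tcp_rot: [-179.9, 0.1, 67.4]
ft_force: [-0.1, -1.2, -2.9]
finger_gap: 30.4
[ 535.27144661 -221.89808108   86.43545672] [-0.07520672 -1.24176831 -2.92407713] 30.362423937628837 [-0.33055563  0.20690368 -0.05981906] [-1.79862087e+02  1.27407149e-01  6.74348012e+01]
```

```bash
python3 -m jog '[[0,0,0,0,0.7],[0,0,0,0,0.7],[0,0,0,0,0.7],[0,0,0,0,0.7],[0,0,0,-0.15,0.7],[0,0,0,-0.3,0.7],[0,0,0,-0.45,0.7],[0,0,0,-0.6,0.7],[0,0,0,-0.75,0.7],[0,0,0,-0.9,0.7],[0,0,0,-1.05,0.7],[0,0,0,-1.2,0.7],[0,0,0,-1.35,0.7],[0,0,0,-1.5,0.7],[0,0,0,-1.571,0.7],[0,0,0,-1.571,0.7],[0,0,0,-1.571,0.7]]'; python3 - <<'E'
from look import *; from geo import *
s=snap('wrist','w9.png');s=snap('scene','s9.png');np.savez('s9.npz',**s)
st=r.sense(); print(st['tool_pos'],st['tcp_rot'],st['ft_force'],st['finger_gap'])
E
```

```text
time: 17.35
tool_pos: [535.3, -221.9, 86.5]
tcp_rot: [-179.9, -0.1, 157.3]
ft_force: [-0.5, 0.9, 0.2]
finger_gap: 59.5
[ 535.308 -221.916   86.485] [-179.873   -0.13   157.345] [-0.149 -0.772 -0.729] 60.0797253210299
```

View pics/w9.png

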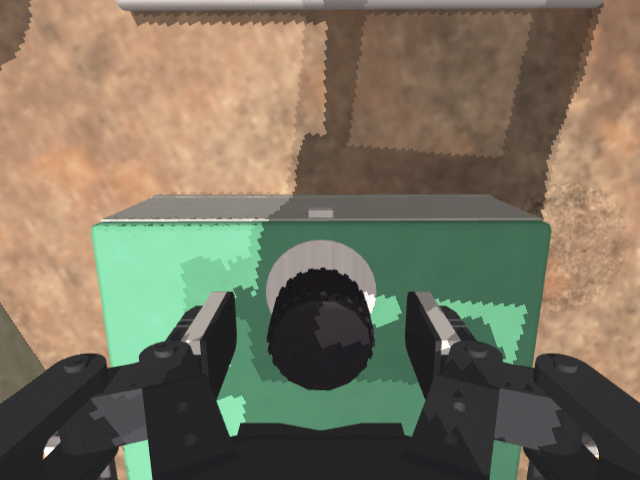

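The lid is shut and the knob, at (321,335), is centred between the open fingers. I'll regrip and tug again.

```bash
python3 -m jog '[[0,0,0.002,0,0.2],[0,0,0.002,0,0.2],[0,0,0.002,0,0.2],[0,0,0.002,0,0.2],[0,0,0.002,0,0.2],[0,0,0.002,0,0.2],[0,0,0.002,0,0.2]]' 45; python3 -m jog '[[0,0,-0.001,0,0.2],[-0.0005,0,-0.003,0,0.2],[-0.001,0,-0.005,0,0.2],[-0.0015,0,-0.007,0,0.2],[-0.002,0,-0.009,0,0.2],[-0.003,0,-0.011,0,0.2],[-0.003,0,-0.011,0,0.2]]'
```

```text
time: 18.15
tool_pos: [535.1, -221.8, 84.3]
tcp_rot: [-179.9, -0.2, 157.3]
ft_force: [-0.9, 0.8, -0.6]
finger_gap: 30.7
time: 18.85
tool_pos: [537.8, -222.9, 95.5]
tcp_rot: [-179.9, -0.2, 157.3]
ft_force: [1.1, -0.0, -4.4]
finger_gap: 30.9
```

The lid follows an 11 mm tug with only 4 N, so it's free. I'll raise it along its arc.

```bash
python3 -m jog '[[-0.001,0,-0.003,0,0.2],[-0.002,0,-0.005,0,0.2],[-0.0035,0,-0.009,0,0.2],[-0.005,0,-0.0125,0,0.2],[-0.007,0,-0.0165,0,0.2],[-0.0085,0,-0.02,0,0.2],[-0.0125,0,-0.0275,0,0.2],[-0.0165,0,-0.035,0,0.2],[-0.0165,0,-0.035,0,0.2]]'; python3 - <<'E'
from look import *; from geo import *
s=snap('wrist','w10.png');s=snap('scene','s10.png');np.savez('s10.npz',**s)
st=r.sense(); print(st['tool_pos'],st['tcp_rot'],st['ft_force'],st['finger_gap'])
E
```

```text
time: 19.75
tool_pos: [554.6, -229.8, 132.4]
tcp_rot: [-179.9, -0.0, 157.3]
ft_force: [1.2, -1.0, -5.0]
finger_gap: 30.7
[ 553.86  -229.534  131.056] [-179.872   -0.094  157.342] [ 2.951 -2.259 -5.352] 30.945247145936047
```

View pics/w10.png

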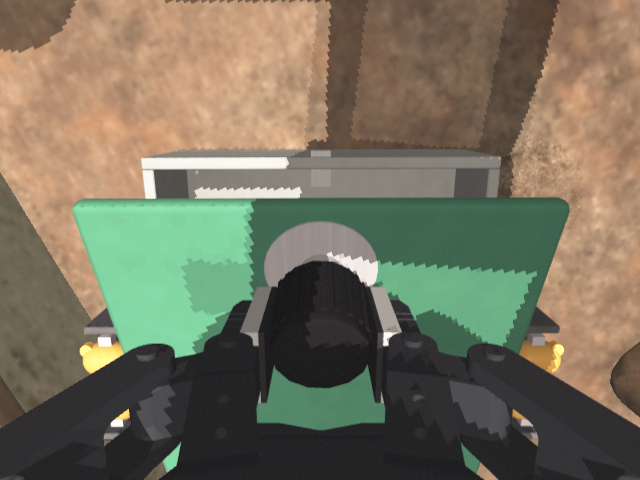

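View pics/s10.png

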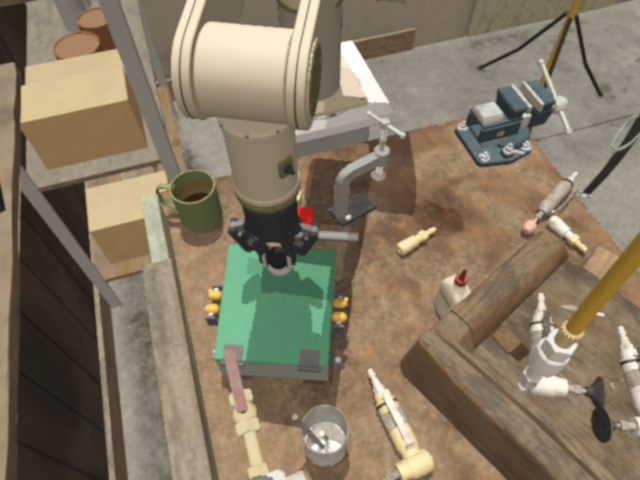

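The lid is rising with the knob at (321,340) firmly in the pads, and the open case shows under its front edge at row 160. I'll raise it the rest of the way.

```bash
python3 -m jog '[[-0.002,0,-0.003,0,0.2],[-0.004,0,-0.006,0,0.2],[-0.0065,0,-0.0095,0,0.2],[-0.009,0,-0.013,0,0.2],[-0.0115,0,-0.0165,0,0.2],[-0.0145,0,-0.02,0,0.2],[-0.017,0,-0.023,0,0.2],[-0.0195,0,-0.0257,0,0.2],[-0.0195,0,-0.0257,0,0.2],[-0.0195,0,-0.0257,0,0.2]]'; python3 - <<'E'
from look import *; from geo import *
for n in ('wrist','scene','top'):
    s=snap(n,n[0]+'11.png');np.savez(n[0]+'11.npz',**s)
st=r.sense(); print(st['tool_pos'],st['tcp_rot'],st['ft_force'],st['finger_gap'])
E
```

```text
time: 20.85
tool_pos: [572.1, -237.1, 156.8]
tcp_rot: [-179.9, -0.1, 157.3]
ft_force: [2.6, -1.6, -7.8]
finger_gap: 30.5
[ 571.945 -237.047  156.639] [-179.869   -0.08   157.345] [ 2.931 -1.894 -8.116] 30.81076377386052
```

View pics/w11.png

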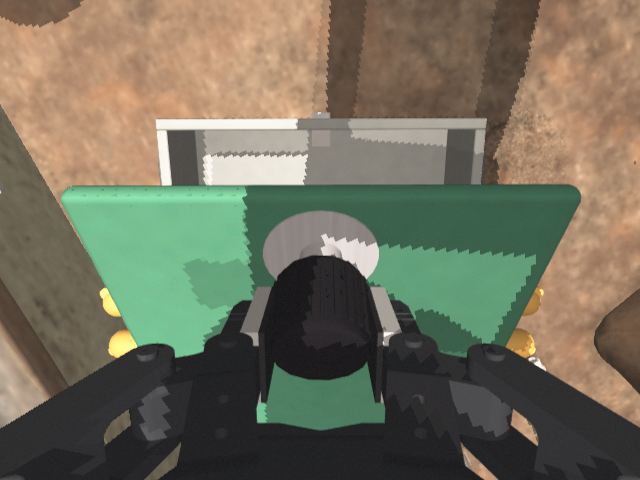

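View pics/s11.png

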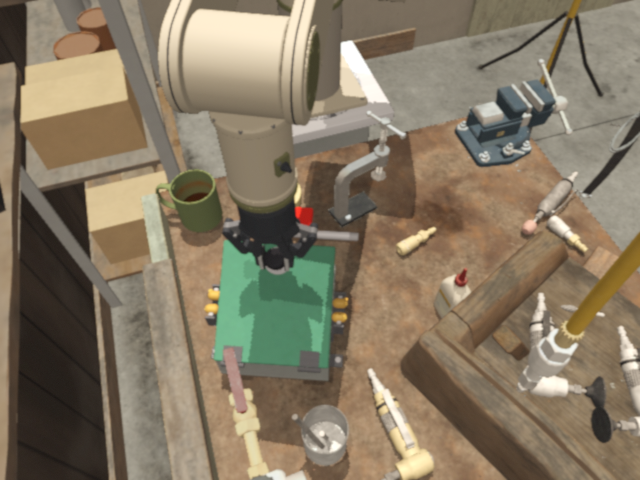

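View pics/t11.png

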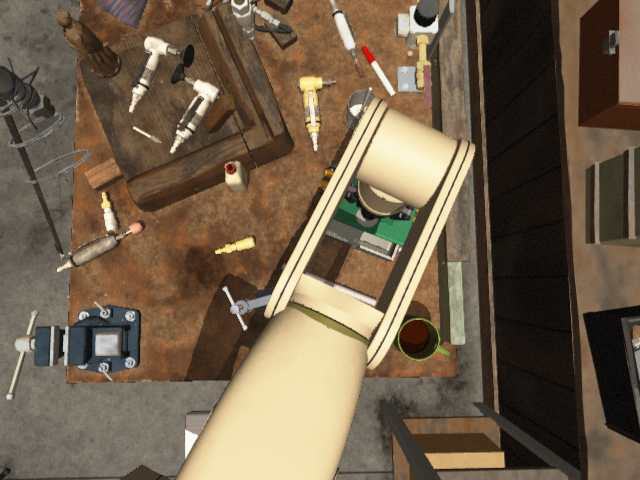

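The wrist picture shows the lid's front edge at row 187 from column 63 to 580, well above the open box rim at row 122, with the knob at (322,320) in the pads. In the other views the mug, bottle and coupler haven't moved, and the bar lies in front of the chest. I'll measure the lid angle from the front corners.

```bash
python3 - <<'E'
from geo import *
s=np.load('w11.npz')
a=np.radians(-22.4); ax=np.array([np.cos(a),np.sin(a),0]); ay=np.array([-np.sin(a),np.cos(a),0]); c0=np.array([597,-246,0.])
for th in (.4,.45,.5,.55,.6):
    x=95-190*np.cos(th)+10*np.sin(th); z=60+190*np.sin(th)+10*np.cos(th)
    print(th,[proj(s,c0+ax*x+ay*y+[0,0,z]) for y in (-90,90)])
from bench import r
t0=np.load('top0.npz')['pixels'].astype(int); t1=np.load('t11.npz')['pixels'].astype(int)
s0=np.load('scene0.npz')['pixels'].astype(int); s1=np.load('s11.npz')['pixels'].astype(int)
d=lambda A,B,x0,y0,x1,y1: np.abs(A-B)[y0:y1,x0:x1].mean()
print('bottle',d(t0,t1,222,158,250,192),d(s0,s1,432,265,475,325),'coupler',d(t0,t1,212,235,258,256),d(s0,s1,393,225,438,256),'mug',d(t0,t1,395,312,458,362),d(s0,s1,155,170,222,232))
st=r.sense(); print(st['tool_pos'],st['ft_force'],st['qd'])
E
```

```text
0.4 [array([ 73.424, 164.277]), array([568.997, 162.695])]
0.45 [array([ 61.725, 179.32 ]), array([580.792, 177.719])]
0.5 [array([ 49.501, 196.987]), array([593.13 , 195.378])]
0.55 [array([ 36.8  , 217.485]), array([605.966, 215.884])]
0.6 [array([ 23.69 , 241.009]), array([619.234, 239.434])]
bottle 13.474439775910364 12.106459948320413 coupler 13.065217391304348 11.578016726403824 mug 18.39883597883598 9.597335901139465
[ 571.945 -237.047  156.639] [ 2.931 -1.894 -8.116] [ 0.051  0.039  0.029 -0.032  0.021 -0.021]
```

The pictures put the lid at about 0.475 rad and the arm's travel at 0.50. I'll nudge it up 2 mm and check that the leave-alone things haven't shifted.

```bash
python3 -m jog '[[-0.001,0,-0.0012,0,0.2],[-0.0017,0,-0.0022,0,0.2],[-0.0017,0,-0.0022,0,0.2],[-0.0017,0,-0.0022,0,0.2]]'; python3 - <<'E'
from look import *; from geo import *
for n in ('wrist','scene','top'):
    s=snap(n,n[0]+'12.png');np.savez(n[0]+'12.npz',**s)
for a,b,boxes in [('top0','t12',dict(bottle=(222,158,250,192),coupler=(212,235,258,256),mug=(395,312,458,362),ref=(80,305,142,372))),('scene0','s12',dict(bottle=(432,265,475,325),coupler=(393,225,438,256),mug=(155,170,222,232),ref=(455,70,530,165)))]:
    A=np.load(a+'.npz')['pixels'];B=np.load(b+'.npz')['pixels']
    for k,(x0,y0,x1,y1) in boxes.items():
        m=cv2.matchTemplate(B[y0-8:y1+8,x0-8:x1+8],A[y0:y1,x0:x1],cv2.TM_CCOEFF_NORMED); _,v,_,l=cv2.minMaxLoc(m)
        print(a,k,'shift',l[0]-8,l[1]-8,round(v,3))
st=r.sense(); print(st['time'],st['tool_pos'],st['ft_force'],st['finger_gap'])
E
```

```text
time: 21.4
tool_pos: [573.4, -237.6, 158.5]
tcp_rot: [-179.9, -0.1, 157.3]
ft_force: [3.1, -1.2, -8.8]
finger_gap: 30.5
top0 bottle shift 0 0 0.996
top0 coupler shift 0 0 0.995
top0 mug shift 0 0 0.703
top0 ref shift 0 0 0.977
scene0 bottle shift 0 0 0.999
scene0 coupler shift 0 0 0.999
scene0 mug shift 0 0 1.0
scene0 ref shift 0 0 0.966
21.55 [ 573.425 -237.632  158.592] [  4.317  -2.518 -10.306] 30.608359459336622
```

View pics/w12.png

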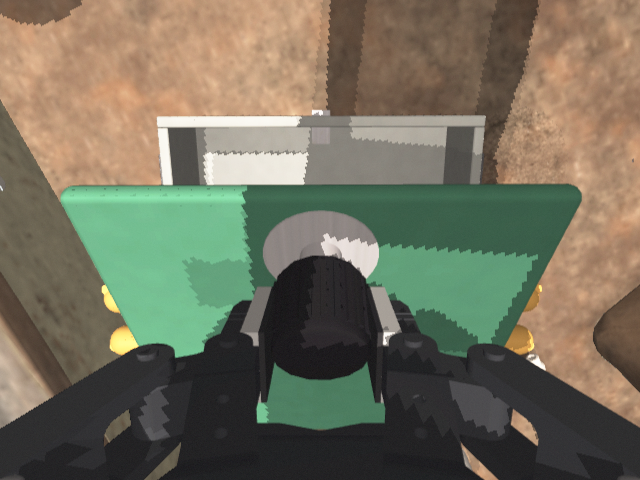

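The lid is up with its front edge at row 187 and the knob at (322,318) in the pads. The mug, bottle and coupler show no shift. Handing in.

```bash
python3 -c "
from bench import r
print(r.hand_in())"
```

```text
the job is handed in; nothing more can be done
None
```

The job is handed in at about 21.6 s, with the arm still holding the lid up by its knob.

- **Lock bar:** I pulled it straight up out of its clips and set it on the bench in front of the chest. I then leaned it over as I let go, so it lies on its side about 80 mm clear of the chest. I first set it down closer in, then lifted it a few mm and shifted it before letting go, so the block could not tip against the chest.
- **Lid:** The first tug stopped after about 3 mm at 51 N, so the catch was holding. After a quarter turn and a fresh grip, the lid followed an 11 mm tug at about 4 N. I then raised it along its arc.
- **Lid angle:** The two measurements disagree a little. The arm's travel gives about 0.51 rad (9.3 cm). Before the last 2 mm nudge, the wrist picture gave 0.45–0.475 rad (about 8.3–8.7 cm), against 0.50 by arm travel. I did not work out the picture angle again after the nudge.
- **Force on the tool:** It was about 10 N downward at the end, more than the lid's own 2–4 N. I put this down to friction as the knob pivots between the fingers.
- **Mug, bottle and coupler:** They show no shift against the starting pictures in either view. The arm's shadow or the arm itself weakened the mug's match in the top view (0.70), but the other view matched fully (1.0).

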